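Wedge the rocking findings chest

TASK

The little chest of drawers rocks because its far right foot is worn short: slide the wooden wedge along the bench, thin end first, under that foot until it is just snug, so that the chest no longer rocks and is not jacked up off its other feet or shoved along. Then press firmly down on top of the chest at that corner to prove it, and finish while still pressing there. Only push and press, lift nothing, and leave the other things on the bench alone.

Things in the scene. Friction and masses are not known exactly. Their poses are not given: they have to be found in the camera images.
- chest: low wooden chest of small drawers, 170 (x) by 260 (y) by 120 mm high, flat top, about 2.4 kg, loose on the bench. Origin: centre of its outline, at bench level; x from the drawer fronts (brass knobs, facing the robot) to the back, y to its left, z up. Four square feet, 24 x 24 x 22 mm, centred at x = +-68, y = +-113 mm; one, at x = +68, y = -113 mm (far right), is worn short.
- worn_spot (a point): point at bench level straight under the centre of the worn foot (chest x = +68, y = -113 mm). The foot's flat underside hangs 4 to 8 mm above the bench, differently each time. The foot's outer faces lie 5 mm inside the chest's outline. The wedge goes in along the chest's +y, from the -y (right-hand) end.
- worn_corner (a point): point on the chest's flat top, 120 mm up, above the centre of the worn foot, 17 mm in from both edges: press here, with 5 to 25 N. A push down of 2 to 4 N here rocks the unwedged chest about its other diagonal, sinking this corner until the worn foot meets the bench or the wedge. Once the wedge is snug it stays at 120 mm.
- foot_near_left (a point): centre of the underside of the sound foot diagonally opposite the worn one (chest x = -68, y = +113 mm); it leaves the bench when the chest rocks onto the worn foot
- foot_near_right (a point): centre of the underside of the sound foot at chest x = -68, y = -113 mm; a wedge driven beyond snug lifts this foot or the far left one
- foot_far_left (a point): centre of the underside of the sound foot at chest x = +68, y = +113 mm
- wedge: plain beech wedge lying flat on the bench beyond the chest's right-hand end (-y), thin end roughly towards the worn foot but askew and off to one side. 130 mm long, 40 wide, 2 thick at the thin end, 18 at the square-cut thick end, straight taper (1 mm in 8.1), about 40 g. Origin: centre of its underside; x along it to the thin end, z up. It slides with under 1 N.
- wedge_tip (a point): middle of the thin end's edge, at the bench (wedge x = +65 mm). Snug, it has passed 15 to 50 mm beyond the outer (-y) face of the worn foot; there the push on the wedge rises sharply, from about 1 N to 5 N and more, and going on shoves the chest along or jacks it up.
- wedge_butt (a point): middle of the thick end's face, 9 mm up (wedge x = -65 mm): push here
- last: white plastic shoe last, 255 by 90 by 108 mm, standing on its sole on the bench beyond the chest; leave alone. Origin: under its middle
- hammer: shoemaker's hammer with wooden handle, 250 mm long, lying on the bench; leave alone. Origin: under the middle of its length
- tin: tin of tacks, 64 mm across, 62 mm high, standing on the bench left of the chest; leave alone. Origin: under its middle
Mind the look-alikes: they are no part of the job. What is meant by the wedge is not green or purple, and is the smaller of those in its own colour.

How it is judged:
At the end, for the whole second after the job is handed in: The fingers press on the top of the chest with more than 4 N within 50 mm of the corner over the worn foot, the wedge under that foot carries more than 1 N, and under this press the corner has not sunk by 3 mm, all three sound feet stay within 2 mm of the bench and the chest is at rest (contact force between the fingers and chest above 4 N and horizontal distance between the grasp point and worn_corner below 0.05 m and height (world z) of worn_corner above 0.117 m and contact force between wedge and chest above 1 N and height (world z) of each of foot_near_left, foot_near_right, foot_far_left below 0.002 m and linear speed of chest below 0.01 m/s and horizontal distance between wedge and chest below 0.24 m); the arm keeps its last pose, push and grip.
It fails at once if the wedge is lifted or tipped off the bench (height (world z) of wedge above 0.012 m or angle between wedge's own z axis and vertical above 0.25 rad).
It fails at once if the chest is lifted or tipped (height (world z) of chest above 0.012 m or angle between chest's own z axis and vertical above 0.12 rad).
It fails at once if the chest is shoved more than 20 mm along the bench (distance of chest from where it was at the start of the episode above 0.02 m).
It fails at once if the chest is pressed with more than 50 N (contact force between the fingers and chest above 50 N).
It fails at once if the last, the hammer or the tin is displaced by more than 30 mm (distance of any of last, hammer, tin from where it was at the start of the episode above 0.03 m).
It also fails if it takes over 54 s, if anything falls off the work surface, if the arm or the gripper's body presses on something with over 40 N, if the wrist force passes 120 N, or if a joint passes its speed limit or range.

ROBOT

A 6-joint arm with a two-finger parallel gripper is mounted at the origin on the work surface. World frame = base frame: x ahead of the robot, y to its left, z up, the work surface at z = 0. Lengths are in m, angles in rad, forces in N, time in s.
With the tool pointing down it reaches from about 0.325 to 0.75 m from the base axis. Payload 7.6 kg.
Tool frame: the origin (TCP) lies at the very end of the fingers, on their centre line; the grasp point (between the pads) lies 19 mm behind it; x points along the fingers, z is the direction in which the jaws open and shut, and the axes are right-handed (so a half turn about x gives the same grasp; the last joint's range is limited). The gripper opens to 85 mm and grips with 20 to 120 N. Pads are 22 mm wide; open, the fingers measure 114 mm over their backs; the gripper's body (76 mm by 85 mm) begins 54 mm behind the grasp point. The pads swing forward as they close: fully open they stand 13 mm farther back than shut.
Start: joints at [1.253, 0.052, 1.401, -0, 1.689, -0.07], TCP at [0.129, 0.509, 0.231] pointing down, gripper open.
Joint ranges: [-2.9, 2.9], [-0.91, 2.17], [0.12, 2.37], [-1.06, 4.2], [0.26, 2.73], [-2.93, 2.93]. Speed limits (rad/s): [2.57, 2.57, 3.01, 3.14, 3.14, 3.14].

INTERFACE

Orientations are given as a unit quaternion [w, x, y, z].
In Python, from plant import arm gives the robot as it stands. The module is installed in compiled form; this text tells all that it offers.
- The arm moves only by the tool send_rows, never from a script. Its argument "motion" is a list of rows, each a list of 6 numbers: the shift along the world's x, y, z in m, then the turn, a rotation vector about the world's x, y, z in rad. A call has 1 to 10 rows; each row shifts and turns the commanded pose from where the row before left it; what a row does not reach is not made up. A row lasts 1/12 s, in which the tool goes at most 41.7 mm and 7.16 degrees, less where a joint would pass 70% of its speed; a pose out of reach is approached as far as the arm can. A call is refused whole if a number of a shift passes 0.0417 or a number of a turn 0.125, either way. A call with a gripper value outside its range is refused whole. "fingers" is the finger opening in m, from 0 to 0.0854, set as the call begins (left out, the last holds). The fingers move at their own pace and stop on an object; the grip force is fixed at half the most. Time passes only in rows, so rows that do not move let the fingers close. It gives the time, the measured TCP pose, the force and the opening at its end, in the units of the state.
- arm.get_obs(): the state, without advancing time (a new reading comes with each control period).
- arm.snapshot(name): name is "scene" or "top" or "wrist"; returns a dict with "pixels" (384x512x3 uint8, red, green, blue), "mtx" (3x3 intrinsics, pixels), "extrinsics" (4x4, takes a point from camera to world coordinates); the wrist camera has in their place "tool_from_camera" (4x4, takes a point from camera to tool coordinates, whose origin is the TCP and whose axes are the tool frame's). Camera axes: x right, y up, looking along -z (the intrinsics and any distortion apply to the point x, -y, -z); pixel columns grow to the right and rows downward; lengths in m; the calibration is good to about 2 mm. A picture is of the moment at which its call begins: read the wrist's pose just before it. There is no depth.
- arm.sign_off(): hands the job in, once; it reports no verdict.
Trained networks look in the newest picture that a camera, given by its name, has taken for a name from the list of things; names that differ only in an ending like _2 or _b are one class to them, and where a whole thing is asked for, a point or a joint stands for the part that bears it (a point fixed in the world has none). Each returns a list of dicts, best first, with "confidence" (0 to 1); they miss things now and then, are a little off and sometimes report something else, mostly with a low value. They report only what shows in the picture. A call takes as long as a camera call. They do not tell look-alikes from the thing itself.
- arm.masks_of(camera, thing): "mask" (384x512 bool, what is visible of it).
- arm.tip_of(camera, thing): "centre" ([x, y, z] in m, in world coordinates, good to about 4 mm: a listed point, or the origin of a listed thing).
The state is a dict: "clock": time; "joint_positions": joint angles; "joint_velocities": joint speeds; "tau": joint torques, N m; "tool_pos": TCP position; "orientation": TCP orientation; "force": force on the tool from outside, world axes, zero at the start; "torque": the same for the moment, N m; "finger_gap": opening from 0.0 (shut) to 1.0 (fully open).
Only numpy, scipy, OpenCV 4.12 (cv2) and the standard library are available. Lean on these libraries where they do the work, as an engineer would, in place of code of your own. Each camera call takes 0.05 s, during which the arm holds its last target.

## Working session

There is one attempt and no reset: what is moved stays moved. The work goes in short steps, Python scripts to look and compute and a tool call to move; the robot and the scene stay as the last step left them, time stands still between calls to the robot, and variables do not carry over. Pictures are saved under pics/ and viewed, and the job is handed in when it is done.

Besides the shell and the picture viewer there is one more tool, called after ">>>" in YAML: its name, and indented under it one key for each argument. send_rows: Moves the arm, as the interface text tells. Its arguments: {"type":"object","properties":{"motion":{"type":"array","items":{"type":"array","items":{"type":"number"}}},"fingers":{"type":"number"}},"required":["motion"]}

```bash
mkdir -p pics
python3 - <<'E'
from plant import arm
import cv2, numpy as np
o=arm.get_obs(); print(o)
for c in ["scene","top"]:
    s=arm.snapshot(c)
    np.savez(f"{c}0.npz",**s)
    cv2.imwrite(f"pics/{c}0.png",cv2.resize(s["pixels"][:,:,::-1],(800,600),interpolation=cv2.INTER_CUBIC))
    for t in ["chest","worn_spot","worn_corner","wedge","wedge_tip","wedge_butt","foot_near_right","foot_near_left","last","hammer","tin"]:
        print(c,t,[(np.round(d["centre"],4).tolist(),round(d["confidence"],2)) for d in arm.tip_of(c,t)])
E
```

```text
{'clock': 0.0, 'joint_positions': array([ 1.25268800e+00,  5.28469899e-02,  1.40174231e+00,  5.47665673e-06,
        1.68858150e+00, -7.03001565e-02]), 'joint_velocities': array([ 8.09376318e-04,  1.10865159e-03, -4.37257189e-05,  1.41559031e-03,
       -6.00071598e-04,  6.16347373e-04]), 'tau': array([-1.68178808e-04, -3.81672370e+01, -3.60182297e+01, -1.13387484e-04,
        6.33282340e-03, -2.64657245e-06]), 'tool_pos': array([0.12865397, 0.50868236, 0.23045819]), 'orientation': array([ 0.55749586, -0.43468263,  0.55842452,  0.43406387]), 'force': array([ 0.34283198,  0.29520383, -0.25011129]), 'torque': array([ 0.08260145, -0.06295644, -0.0084991 ]), 'finger_gap': 0.998244510458378}
scene chest [([0.456, 0.1369, -0.0006], 0.64)]
scene worn_spot [([0.516, 0.0181, 0.002], 0.81)]
scene worn_corner [([0.5176, 0.016, 0.1236], 0.69)]
scene wedge [([0.5876, -0.3211, -0.0042], 0.93), ([0.5094, -0.1336, -0.0014], 0.55), ([0.3682, -0.1607, 0.0035], 0.53)]
scene wedge_tip [([0.5639, -0.2384, -0.0009], 0.92), ([0.7678, -0.025, 0.0002], 0.66), ([0.3083, -0.1971, -0.0029], 0.61), ([0.5285, -0.
[... 519 characters left out ...]
orn_spot []
top worn_corner [([0.5215, 0.017, 0.1211], 0.95)]
top wedge [([0.3648, -0.1622, -0.0019], 0.84), ([0.6997, -0.0793, -0.0039], 0.71), ([0.585, -0.3236, 0.0017], 0.58)]
top wedge_tip [([0.7693, -0.0305, -0.0009], 0.92), ([0.3158, -0.1946, -0.0002], 0.77), ([0.5289, -0.0683, -0.0009], 0.61), ([0.5603, -0.2427, 0.0001], 0.61)]
top wedge_butt [([0.4222, -0.1296, 0.0065], 0.97), ([0.4989, -0.1912, 0.0088], 0.85), ([0.6397, -0.1372, 0.0151], 0.83), ([0.6148, -0.4035, 0.01], 0.61)]
top foot_near_right [([0.38, 0.026, 0.0008], 0.56)]
top foot_near_left []
top last [([0.7245, 0.2262, 0.0009], 0.92)]
top hammer [([0.3487, -0.4271, -0.0004], 0.57)]
top tin [([0.4955, 0.4409, -0.0001], 0.68)]
```

View pics/scene0.png

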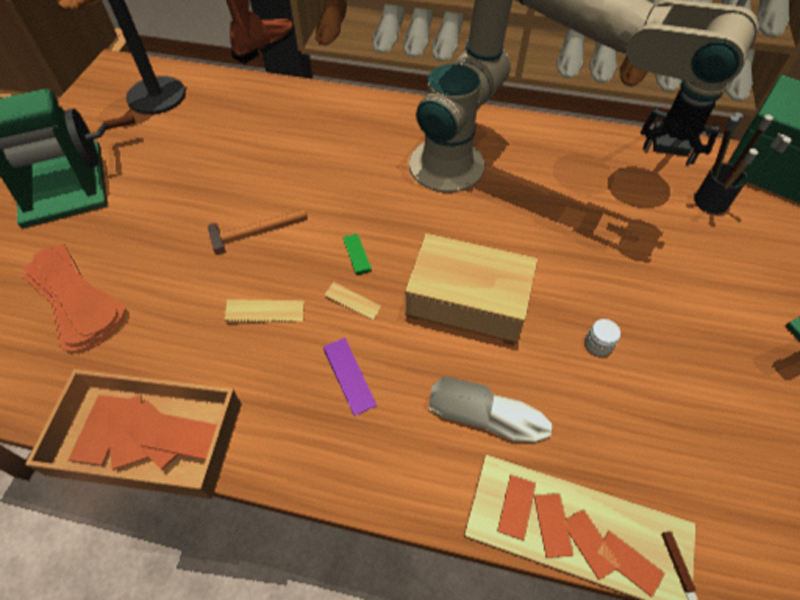

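View pics/top0.png

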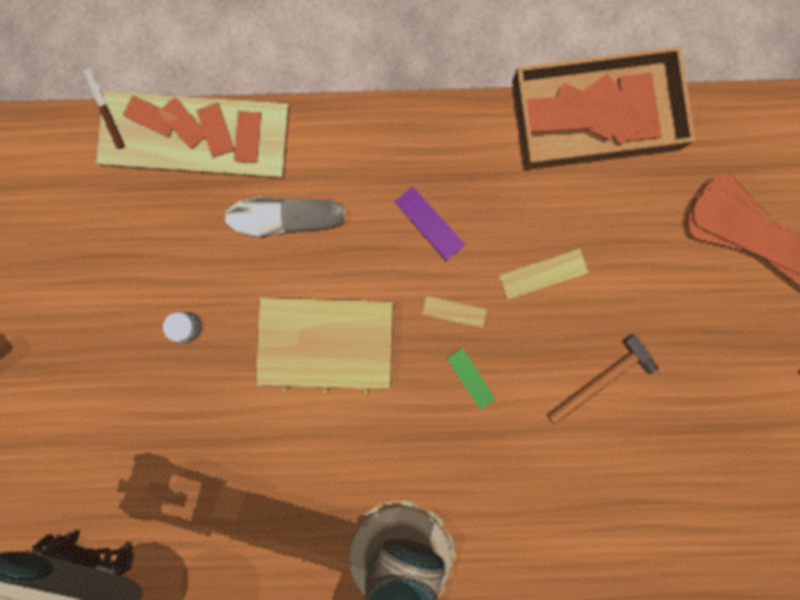

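Candidates in top view (800x600): small beige (454,312), large beige (545,273), green (471,379), purple (430,223). By the description it is the small beige one at (454,312). Next, a close crop and precise measurements.

```bash
cat > h.py <<'E'
import numpy as np, cv2
def ray(s,u,v,z,M=None):
    T=s["extrinsics"] if M is None else M; K=s["mtx"]
    d=np.linalg.inv(K)@np.array([u,v,1.]); d=np.array([d[0],-d[1],-d[2]])
    w=T[:3,:3]@d; o=T[:3,3]; return o+w*(z-o[2])/w[2]
def proj(s,P,M=None):
    T=s["extrinsics"] if M is None else M
    p=np.linalg.inv(T)@np.append(P,1); q=s["mtx"]@np.array([p[0],-p[1],-p[2]]); return q[:2]/q[2]
def rect(s,m,z,M=None):
    c=cv2.findContours(m.astype(np.uint8),cv2.RETR_EXTERNAL,cv2.CHAIN_APPROX_NONE)[0]
    c=max(c,key=cv2.contourArea)[:,0,:]
    P=np.array([ray(s,u,v,z,M)[:2] for u,v in c],np.float32)
    return cv2.minAreaRect(P*1000)
E
python3 - <<'E'
from plant import arm
from h import *
t=dict(np.load("top0.npz")); s=dict(np.load("scene0.npz"))
arm.snapshot("top")
for d in arm.masks_of("top","chest"):
    print("chest",d["confidence"],d["mask"].sum(),rect(t,d["mask"],0.12))
for d in arm.masks_of("top","wedge"):
    print("wedge",d["confidence"],d["mask"].sum(),rect(t,d["mask"],0.008))
arm.snapshot("scene")
for d in arm.masks_of("scene","wedge"):
    print("wedge",d["confidence"],d["mask"].sum(),rect(s,d["mask"],0.008))
a=t["pixels"][180:255,155:385,::-1]; b=s["pixels"][140:270,135:350,::-1]
cv2.imwrite("pics/c1.png",np.vstack([cv2.resize(a,(700,228),interpolation=3),cv2.resize(b,(700,372),interpolation=3)]))
E
```

```text
chest 0.82 4817 ((452.92352294921875, 136.56735229492188), (260.663330078125, 179.1569061279297), 86.63814544677734)
wedge 0.97 862 ((589.90234375, -319.7709045410156), (54.24626159667969, 182.2234344482422), 17.403146743774414)
wedge 0.93 846 ((705.4415283203125, -82.37586212158203), (171.7875213623047, 59.101905822753906), 38.170108795166016)
wedge 0.92 476 ((372.9180603027344, -157.81387329101562), (128.61495971679688, 42.2602424621582), 31.8131046295166)
wedge 0.87 454 ((513.0890502929688, -127.358642578125), (131.2098846435547, 39.549983978271484), 74.3250961303711)
wedge 0.98 755 ((699.6600341796875, -84.3436279296875), (182.7521209716797, 54.05067443847656), 38.50566482543945)
wedge 0.8 345 ((511.4813537597656, -132.19754028320312), (135.37747192382812, 43.44510269165039), 72.58023834228516)
wedge 0.78 708 ((590.853515625, -322.9880065917969), (69.34368896484375, 182.55014038085938), 11.62670612335205)
wedge 0.58 271 ((371.02655029296875, -158.63853454589844), (131.76490783691406, 42.23854064941406), 31.423274993896484)
```

View pics/c1.png

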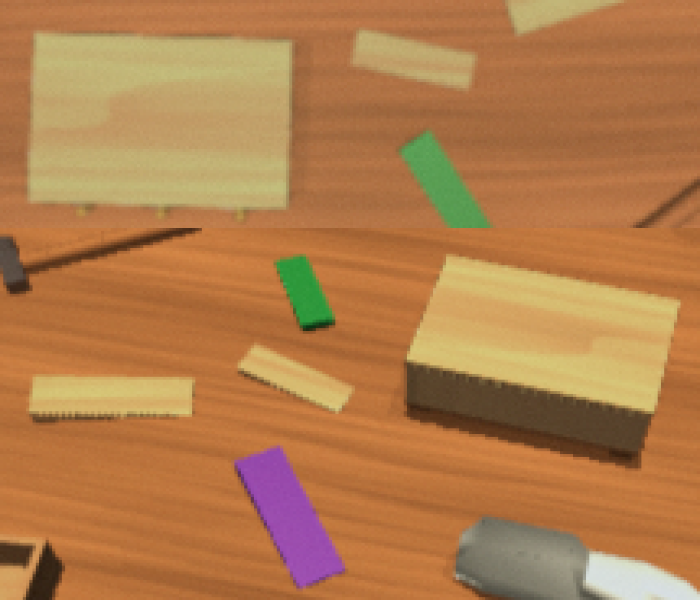

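The crop shows the small beige wedge (crop pixel about 413,60 in the upper view, 295,378 in the lower). Its thin end points at the chest and it measures about 131x40 mm, so it's the right one. Now the chest corners.

Run:
```python
from h import *
from plant import arm
t=dict(np.load("top0.npz"))
k=230/700
C={}
for n,(a,b) in dict(FL=(35,33),FR=(292,40),NR=(289,208),NL=(28,202)).items():
    C[n]=ray(t,155+a*k-.5,180+b*k-.5,0.12)[:2]; print(n,C[n].round(4))
# fit colour: refine by mask w/o knobs, model-fit rectangle with fixed size
from scipy.optimize import least_squares
src=np.array([[85,130],[85,-130],[-85,-130],[-85,130]])/1000
dst=np.array([C[n] for n in["FL","FR","NR","NL"]])
def f(p):
    c,s=np.cos(p[2]),np.sin(p[2]); return (src@np.array([[c,s],[-s,c]])+p[:2]-dst).ravel()
r=least_squares(f,[.45,.13,0]); p=r.x; print(p,np.degrees(p[2]),r.fun*1000)
c,s=np.cos(p[2]),np.sin(p[2])
for q in ([.068,-.113],[.068,-.125],[.068,-.13],[.068,-.3]): print(q,p[:2]+np.array([[c,-s],[s,c]])@q)
```

```text
FL [0.5475 0.259 ]
FR [0.5332 0.002 ]
NR [0.3662 0.0097]
NL [0.3794 0.2691]
[ 0.45657265  0.13494794 -0.05327497] -3.0524310833716277 [ 0.85155285  1.27594032  1.34172789 -1.42519179 -1.39919733 -0.04867769
 -0.79408341  0.19792916]
[0.068, -0.113] [0.51845895 0.01848727]
[0.068, -0.125] [0.51781996 0.0065043 ]
[0.068, -0.13] [0.51755371 0.00151139]
[0.068, -0.3] [ 0.50850125 -0.16824741]
```

Run:
```python
from plant import arm
from scipy.spatial.transform import Rotation as R
q=arm.get_obs()["orientation"]; r=R.from_quat([*q[1:],q[0]])
print(r.as_matrix().round(3))
import numpy as np
for sg in (1,-1):
    z=np.array([sg*0.9986,-sg*0.0533,0]);x=np.array([0,0,-1.]);y=np.cross(z,x)
    print(sg,(R.from_matrix(np.c_[x,y,z])*r.inv()).as_rotvec())
```

```text
[[ 0.    -0.969  0.245]
 [ 0.     0.245  0.969]
 [-1.    -0.     0.   ]]
1 [-8.36772101e-05  1.28919579e-04 -1.37629715e+00]
-1 [-1.35961669e-04 -8.82479859e-05  1.76529550e+00]
```

>>> send_rows:
  motion:
    - [0.0291,-0.0319,0,0,0,-0.0688]
    - [0.0291,-0.0319,0,0,0,-0.0688]
    - [0.0291,-0.0319,0,0,0,-0.0688]
    - [0.0291,-0.0319,0,0,0,-0.0688]
    - [0.0291,-0.0319,0,0,0,-0.0688]
    - [0.0291,-0.0319,0,0,0,-0.0688]
    - [0.0291,-0.0319,0,0,0,-0.0688]
    - [0.0291,-0.0319,0,0,0,-0.0688]
    - [0.0291,-0.0319,0,0,0,-0.0688]
    - [0.0291,-0.0319,0,0,0,-0.0688]
  fingers: 0

```text
clock: 2.28
tool_pos: [0.4106, 0.1993, 0.2316]
orientation: [0.672, -0.22, 0.672, 0.22]
force: [0.6, 0.6, -0.2]
finger_gap: -0.003
```

>>> send_rows:
  motion:
    - [0.001,-0.037,0,0,0,-0.0688]
    - [0.001,-0.037,0,0,0,-0.0688]
    - [0.001,-0.037,0,0,0,-0.0688]
    - [0.001,-0.037,0,0,0,-0.0688]
    - [0.001,-0.037,0,0,0,-0.0688]
    - [0.001,-0.037,0,0,0,-0.0688]
    - [0.001,-0.037,0,0,0,-0.0688]
    - [0.001,-0.037,0,0,0,-0.0688]
    - [0.001,-0.037,0,0,0,-0.0688]
    - [0.001,-0.037,0,0,0,-0.0688]

```text
clock: 3.12
tool_pos: [0.4192, -0.1707, 0.2316]
orientation: [0.707, 0.02, 0.707, -0.02]
force: [0.1, 0.1, 0.1]
finger_gap: 0.002
```

```bash
cat >> h.py <<'E'
def wristM(arm):
    from scipy.spatial.transform import Rotation as R
    o=arm.get_obs(); q=o["orientation"]; T=np.eye(4); T[:3,:3]=R.from_quat([*q[1:],q[0]]).as_matrix(); T[:3,3]=o["tool_pos"]
    return T
E
python3 - <<'E'
from plant import arm
from h import *
T=wristM(arm); print(arm.get_obs()["tool_pos"])
w=arm.snapshot("wrist"); M=T@w["tool_from_camera"]
cv2.imwrite("pics/w1.png",cv2.resize(w["pixels"][:,:,::-1],(800,600),interpolation=3))
for d in arm.masks_of("wrist","wedge"): print(d["confidence"],d["mask"].sum(),rect(w,d["mask"],0.008,M))
for n in("wedge_tip","wedge_butt","wedge"): print(n,[(d["centre"].round(4) if hasattr(d["centre"],"round") else d["centre"],round(d["confidence"],2)) for d in arm.tip_of("wrist",n)])
E
```

```text
[ 0.41920034 -0.17074504  0.23157133]
0.85 4166 ((370.3516540527344, -161.17747497558594), (128.47755432128906, 42.71686935424805), 31.928701400756836)
0.71 3979 ((669.02392578125, -113.26173400878906), (84.81517028808594, 64.86920928955078), 39.06187438964844)
0.66 4854 ((510.64764404296875, -131.0904541015625), (132.0986785888672, 43.828468322753906), 77.11882781982422)
wedge_tip [([0.5622, -0.2387, 0.0033], 0.98), ([0.3127, -0.1943, -0.0013], 0.67), ([0.527, -0.0704, 0.0022], 0.6)]
wedge_butt [([0.4258, -0.1259, 0.0115], 0.94), ([0.4954, -0.1914, 0.0081], 0.86), ([0.6085, -0.4052, 0.013], 0.75), ([0.6355, -0.1358, 0.0124], 0.71)]
wedge [([0.5125, -0.125, 0.003], 0.8), ([0.5898, -0.3216, -0.0015], 0.79), ([0.3732, -0.1603, -0.003], 0.61)]
```

View pics/w1.png

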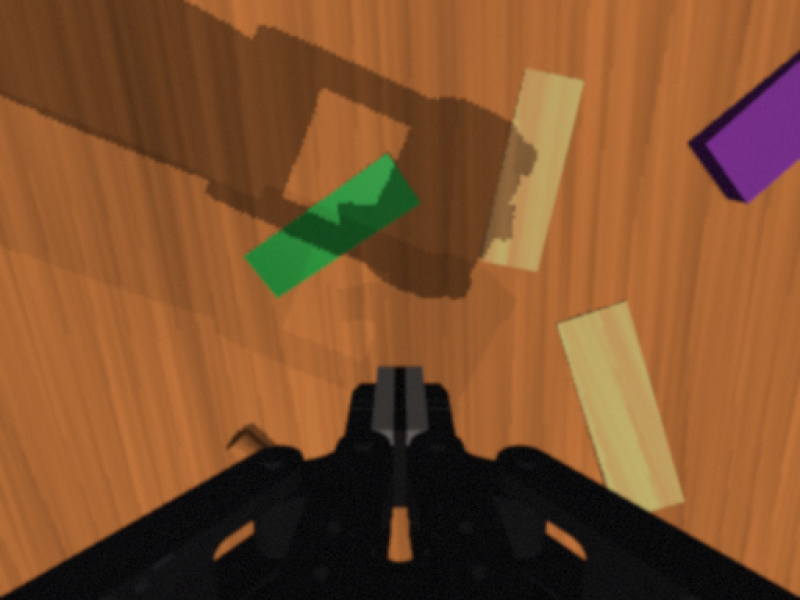

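>>> send_rows:
  motion:
    - [0.016,0,0,0,0,0]
    - [0,0,-0.028,0,0,0]
    - [0,0,-0.028,0,0,0]
    - [0,0,-0.028,0,0,0]
    - [0,0,-0.028,0,0,0]
    - [0,0,-0.028,0,0,0]
    - [0,0,-0.028,0,0,0]
    - [0,0,-0.028,0,0,0]
    - [0,0,-0.026,0,0,0]
    - [0,0,0,0,0,0]

```text
clock: 4.2
tool_pos: [0.4326, -0.1659, 0.0046]
orientation: [0.704, 0.019, 0.71, -0.016]
force: [-0.3, 0.1, -0.5]
finger_gap: -0.006
```

```bash
cat > w.py <<'E'
import sys
from plant import arm
from h import *
n=sys.argv[1]
T=wristM(arm); o=arm.get_obs(); print(o["clock"],o["tool_pos"].round(4),o["force"].round(2))
w=arm.snapshot("wrist"); M=T@w["tool_from_camera"]
cv2.imwrite(f"pics/{n}.png",cv2.resize(w["pixels"][:,:,::-1],(800,600),interpolation=3))
np.savez("w.npz",M=M,**w)
t=arm.snapshot("top"); cv2.imwrite(f"pics/{n}t.png",cv2.resize(t["pixels"][150:280,200:370,::-1],(784,600),interpolation=3))
np.savez("t.npz",**t)
for d in arm.masks_of("top","wedge"):
    r=rect(t,d["mask"],0.008)
    if 460<r[0][0]<560 and -200<r[0][1]: print("top",d["confidence"],r)
for q in("wedge_tip","wedge_butt","wedge"): print(q,[(np.round(d["centre"],4),round(d["confidence"],2)) for d in arm.tip_of("top",q) if .46<d["centre"][0]<.56])
E
python3 w.py a1
```

```text
4.2 [ 0.4326 -0.1659  0.0046] [-0.33  0.07 -0.46]
wedge_tip [(array([ 0.53  , -0.0673, -0.0021]), 0.67)]
wedge_butt [(array([ 0.4936, -0.1918,  0.0093]), 0.58)]
wedge [(array([ 0.5146, -0.1271,  0.0039]), 0.62)]
```

View pics/a1.png

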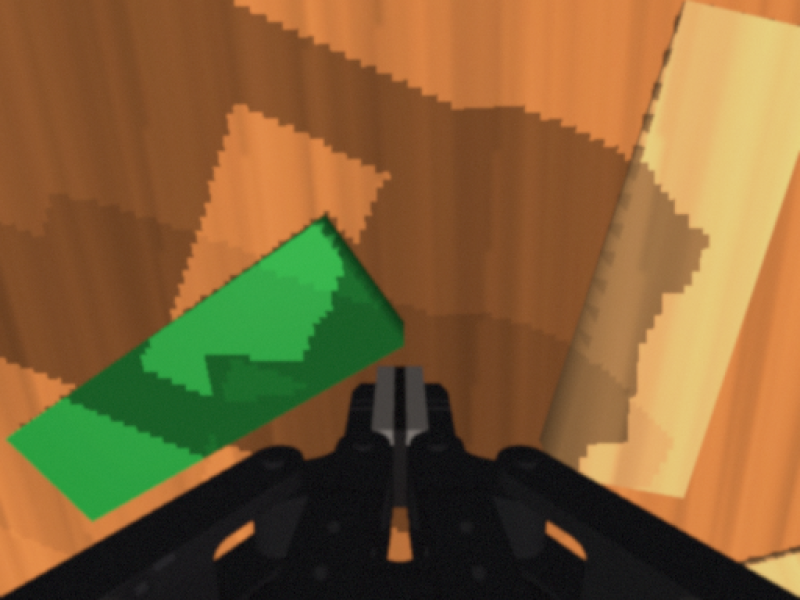

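View pics/a1t.png

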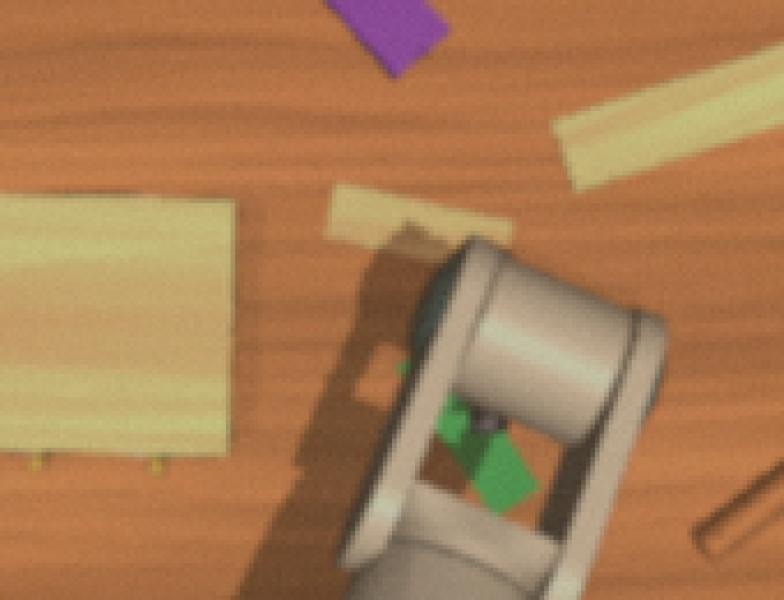

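>>> send_rows:
  motion:
    - [0,-0.014,0,0,0,0]
    - [0.01,0,0,0,0,0]
    - [0.01,0,0,0,0,0]
    - [0.008,0,0,0,0,0]
    - [0.006,0,0,0,0,0]
    - [0.006,0,0,0,0,0]
    - [0.005,0,0,0,0,0]
    - [0,0,0,0,0,0]

```text
clock: 5.17
tool_pos: [0.4814, -0.1828, 0.0096]
orientation: [0.707, 0.019, 0.707, -0.019]
force: [0.4, -0.8, -0.4]
finger_gap: -0.005
```

```bash
python3 w.py a2
```

```text
5.1667 [ 0.4814 -0.1828  0.0096] [ 0.37 -0.83 -0.44]
top 0.77 ((519.5139770507812, -101.06851196289062), (86.76329803466797, 39.54545974731445), 85.63748931884766)
wedge_tip [(array([ 0.5208, -0.0614, -0.0035]), 0.89)]
wedge_butt []
wedge [(array([ 0.5236, -0.1222,  0.0012]), 0.81)]
```

View pics/a2.png

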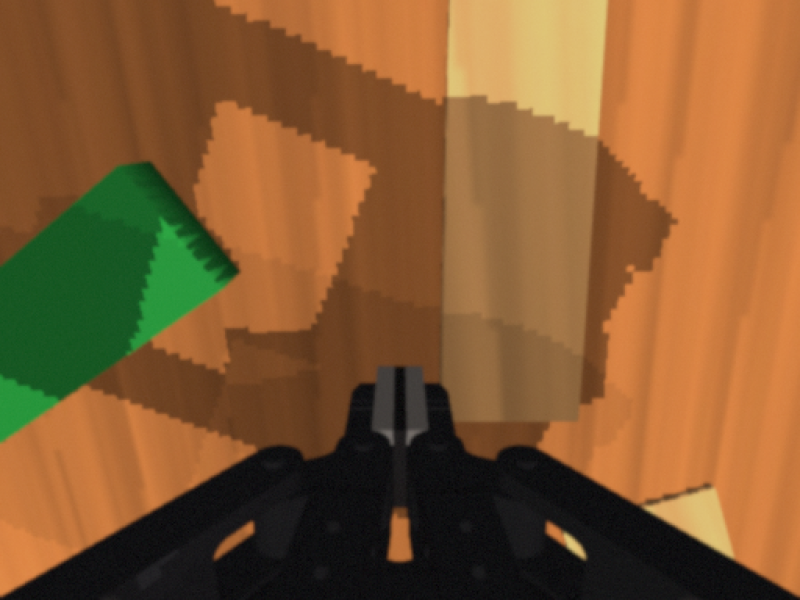

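View pics/a2t.png

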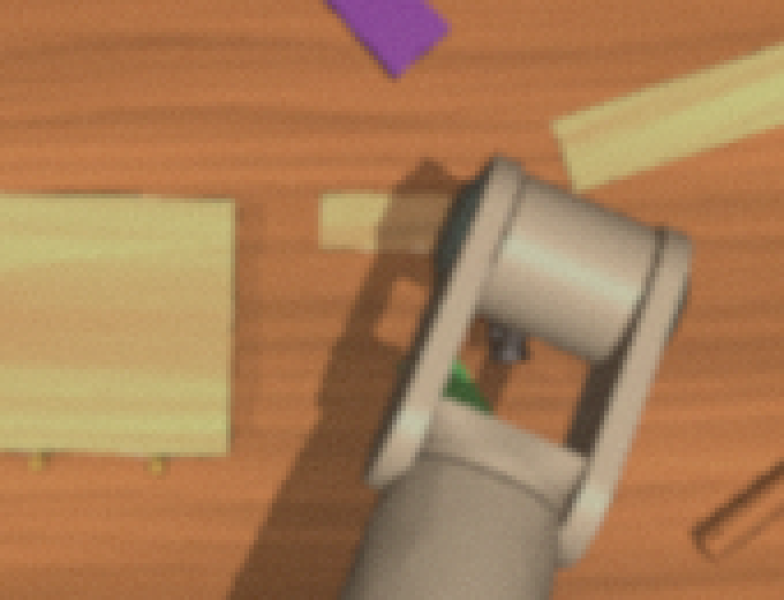

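```bash
cat > edge.py <<'E'
import sys
from h import *
w=dict(np.load("w.npz")); M=w["M"]
def f(pts,butty,k=.64):
    out=[]
    for u,v in pts:
        z=.012
        for _ in range(8):
            p=ray(w,u*k-.18,v*k-.18,z,M); z=.018-(p[1]-butty)/8.125
        out.append(p)
    return np.array(out)
E
python3 - <<'E'
from edge import *
b=ray(w,510*.64,422*.64,.018,M); print("butt mid",b.round(4))
for n,pts in dict(L=[(450,0),(445,100),(442,250),(441,415)],R=[(607,0),(599,130),(590,280),(580,415)]).items():
    p=f(pts,b[1]); print(n,p.round(4).tolist()); d=p[0]-p[-1]; print(np.degrees(np.arctan2(d[1],d[0])))
E
```

```text
butt mid [ 0.513  -0.1894  0.018 ]
L [[0.4991, -0.075, 0.0039], [0.497, -0.0988, 0.0069], [0.4948, -0.1379, 0.0117], [0.4927, -0.1861, 0.0176]]
86.70326070349581
R [[0.5387, -0.0771, 0.0042], [0.5373, -0.1084, 0.008], [0.5357, -0.1483, 0.0129], [0.5334, -0.1881, 0.0178]]
87.28313404543093
```

>>> send_rows:
  motion:
    - [-0.01,0,0,0,0,0]
    - [0,0,0.04,0,0,0]
    - [0.0285,0.015,0,0,0,0]
    - [0.0285,0.015,0,0,0,0]
    - [0.0285,0.013,0,0,0,0]
    - [0,0,0,0,0,0]
    - [0,0,-0.022,0,0,0]
    - [0,0,-0.021,0,0,0]
    - [0,0,0,0,0,0]

```text
clock: 6.22
tool_pos: [0.553, -0.139, 0.0018]
orientation: [0.704, 0.019, 0.71, -0.018]
force: [-0.3, -0.3, -1.4]
finger_gap: -0.001
```

```bash
python3 w.py a3
```

```text
6.2167 [ 0.553  -0.139   0.0018] [-0.3  -0.26 -1.35]
top 0.61 ((518.6859130859375, -114.77508544921875), (26.578044891357422, 36.61328887939453), 88.19204711914062)
wedge_tip [(array([ 0.5212, -0.0625, -0.0048]), 0.67)]
wedge_butt [(array([ 0.5167, -0.1908,  0.0072]), 0.79)]
wedge [(array([ 0.5204, -0.1198, -0.0012]), 0.65)]
```

View pics/a3.png

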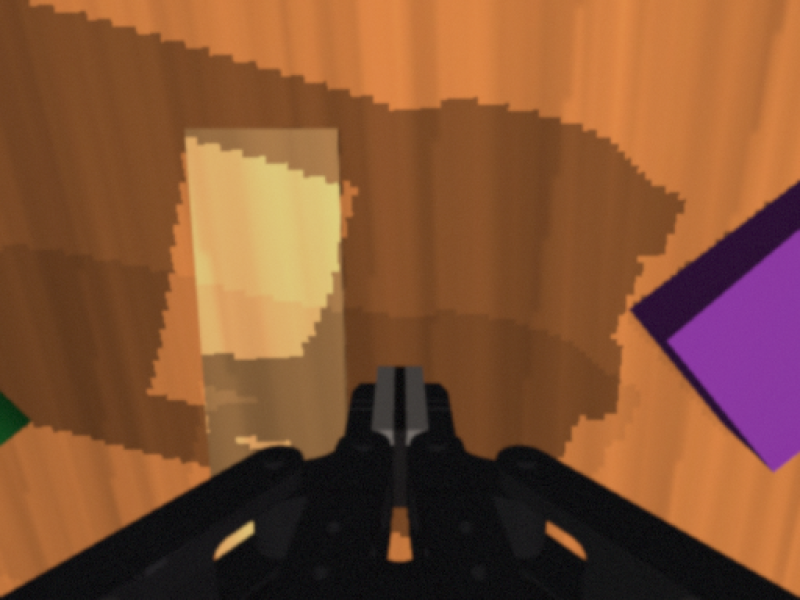

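>>> send_rows:
  motion:
    - [0,0,0.003,0,0,0]
    - [-0.004,0,0,0,0,0]
    - [-0.003,0,0,0,0,0]
    - [-0.002,0,0,0,0,0]
    - [-0.002,0,0,0,0,0]
    - [-0.002,0,0,0,0,0]
    - [0,0,0,0,0,0]
    - [0,0,0,0,0,0]

```text
clock: 7.18
tool_pos: [0.543, -0.1399, 0.0093]
orientation: [0.707, 0.019, 0.707, -0.019]
force: [-1.1, 0.4, -0.0]
finger_gap: -0.008
```

```bash
python3 w.py a4
```

```text
7.1833 [ 0.543  -0.1399  0.0093] [-1.14  0.37 -0.  ]
top 0.45 ((519.9793701171875, -69.94340515136719), (23.272624969482422, 36.608097076416016), 88.27385711669922)
wedge_tip [(array([ 0.5207, -0.0602, -0.0054]), 0.64)]
wedge_butt [(array([ 0.5139, -0.1897,  0.0056]), 0.57)]
wedge []
```

View pics/a4.png

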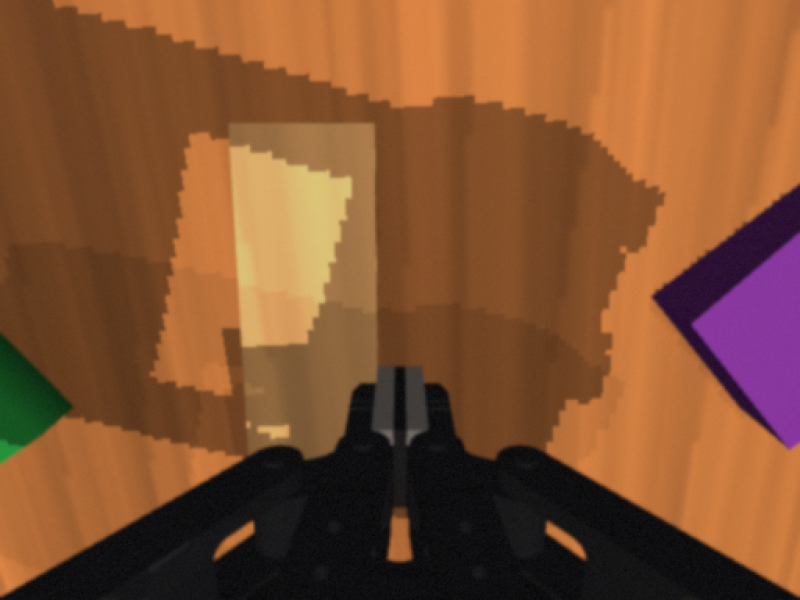

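Run:
```python
from edge import *
k=.64
l=ray(w,230*k,123*k,.002,M); r=ray(w,375*k,123*k,.002,M); print(l.round(4),r.round(4),(l+r).round(4)/2)
p=f([(375,125),(377,360)],-.1885); print(p.round(4)); d=p[0]-p[1];print(np.degrees(np.arctan2(d[1],d[0])))
p=f([(230,125),(247,450)],-.1885); print(p.round(4)); d=p[0]-p[1];print(np.degrees(np.arctan2(d[1],d[0])))
t=(l+r)/2; print("line x at tip y", .5185+(t[1]-.0185)*.0533)
```

```text
[ 0.5002 -0.0586  0.002 ] [ 0.5398 -0.0607  0.002 ] [ 0.52    -0.05965  0.002  ]
[[ 0.5397 -0.0612  0.0023]
 [ 0.5362 -0.1277  0.0105]]
86.97659473396125
[[ 0.5    -0.0591  0.0021]
 [ 0.4943 -0.1545  0.0138]]
86.56119368640955
line x at tip y 0.5143337699998777
```

>>> send_rows:
  motion:
    - [0,0,-0.003,0,0,0]
    - [-0.002,0,0,0,0,0]
    - [-0.002,0,0,0,0,0]
    - [-0.0015,0,0,0,0,0]
    - [0,0,0,0,0,0]
    - [0,0,0,0,0,0]

```text
clock: 7.98
tool_pos: [0.5374, -0.1399, 0.0063]
orientation: [0.707, 0.019, 0.707, -0.019]
force: [0.3, -0.1, -0.4]
finger_gap: 0.003
```

```bash
python3 w.py a5
```

```text
7.9833 [ 0.5374 -0.1399  0.0063] [ 0.33 -0.08 -0.4 ]
top 0.49 ((516.7094116210938, -68.18074035644531), (19.945898056030273, 36.583282470703125), 88.27381896972656)
wedge_tip [(array([ 0.5163, -0.0606, -0.0029]), 0.59)]
wedge_butt [(array([ 0.5083, -0.1921,  0.0068]), 0.55)]
wedge [(array([ 0.5142, -0.1197,  0.0023]), 0.56)]
```

View pics/a5.png

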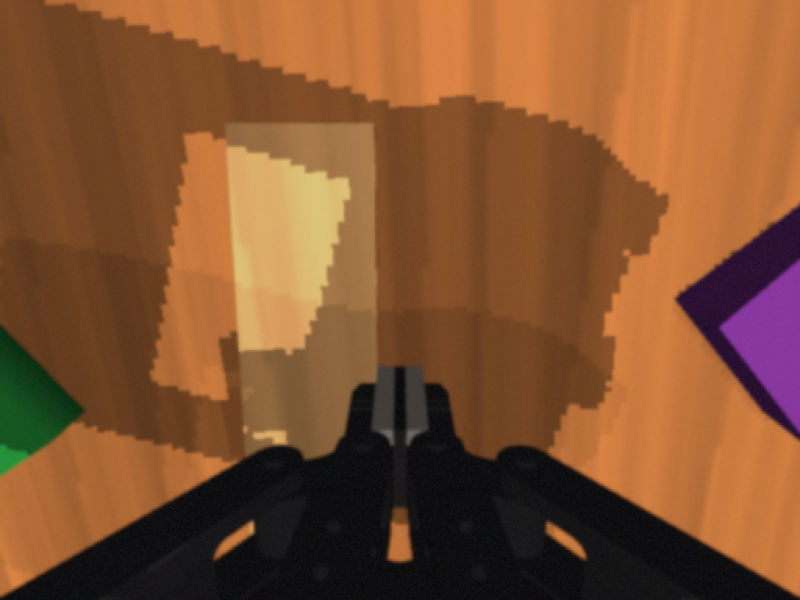

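>>> send_rows:
  motion:
    - [0.01,0,0,0,0,0]
    - [0,0,0.04,0,0,0]
    - [-0.0136,-0.029,0,0,0,0]
    - [-0.0136,-0.029,0,0,0,0]
    - [-0.0136,-0.029,0,0,0,0]
    - [0,0,0,0,0,0]
    - [0,0,-0.02,0,0,0]
    - [0,0,-0.019,0,0,0]
    - [0,0,0,0,0,0]
    - [0,0,0,0,0,0]
  fingers: 0.014

```text
clock: 9.12
tool_pos: [0.5062, -0.2261, 0.0065]
orientation: [0.706, 0.019, 0.708, -0.018]
force: [0.7, 0.3, 0.0]
finger_gap: 0.165
```

```bash
python3 w.py a6
```

```text
9.1167 [ 0.5062 -0.2261  0.0065] [0.73 0.33 0.02]
top 0.62 ((513.4872436523438, -122.93632507324219), (129.65635681152344, 39.8846435546875), 88.36817169189453)
wedge_tip [(array([ 0.5142, -0.0626, -0.0029]), 0.85), (array([ 0.4983,  0.4396, -0.0015]), 0.29)]
wedge_butt [(array([ 0.5061, -0.1892,  0.0098]), 0.56)]
wedge [(array([ 0.5147, -0.1182,  0.0019]), 0.82)]
```

View pics/a6.png

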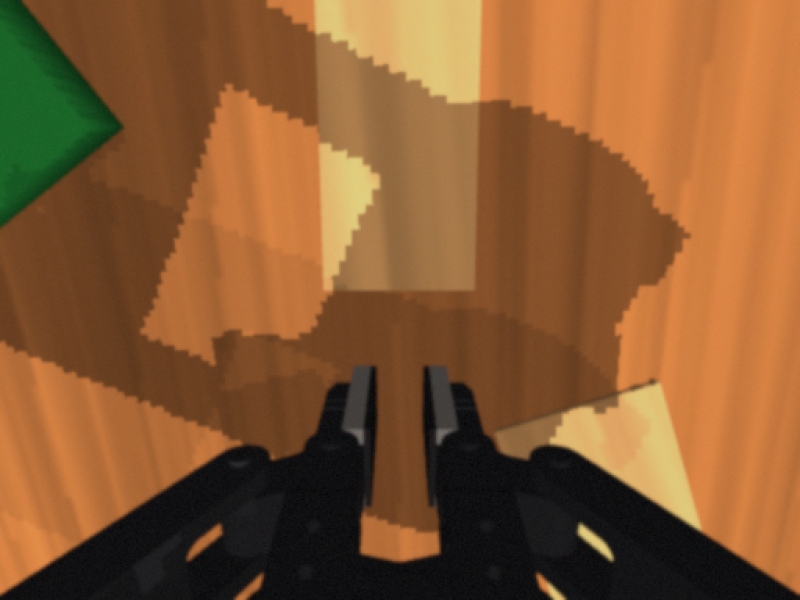

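View pics/a6t.png

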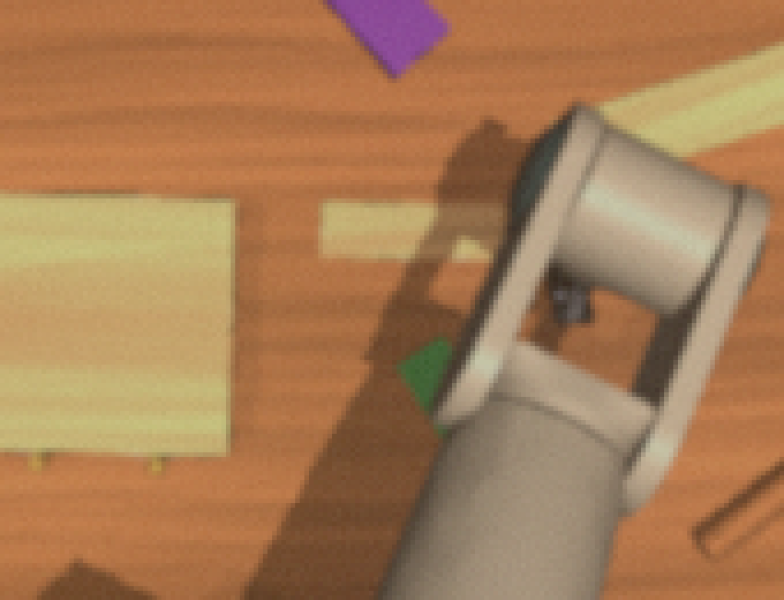

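>>> send_rows:
  motion:
    - [0.0003,0.006,0,0,0,0]
    - [0.0003,0.006,0,0,0,0]
    - [0.0003,0.006,0,0,0,0]
    - [0.0003,0.005,0,0,0,0]
    - [0.0003,0.006,0,0,0,0]
    - [0.0003,0.006,0,0,0,0]
    - [0.0003,0.006,0,0,0,0]
    - [0.0003,0.006,0,0,0,0]
    - [0.0003,0.005,0,0,0,0]
    - [0,0,0,0,0,0]

```text
clock: 10.25
tool_pos: [0.5095, -0.1738, 0.0073]
orientation: [0.707, 0.019, 0.707, -0.018]
force: [0.2, 0.4, -0.9]
finger_gap: 0.166
```

```bash
python3 w.py a7
```

```text
10.25 [ 0.5095 -0.1738  0.0073] [ 0.21  0.37 -0.9 ]
top 0.67 ((514.7932739257812, -78.10581970214844), (93.06716918945312, 39.88834762573242), 88.3242416381836)
wedge_tip [(array([ 5.144e-01, -3.370e-02,  3.000e-04]), 0.8)]
wedge_butt [(array([ 0.5076, -0.1635,  0.0104]), 0.72)]
wedge [(array([ 0.5143, -0.0923,  0.0011]), 0.55)]
```

View pics/a7.png

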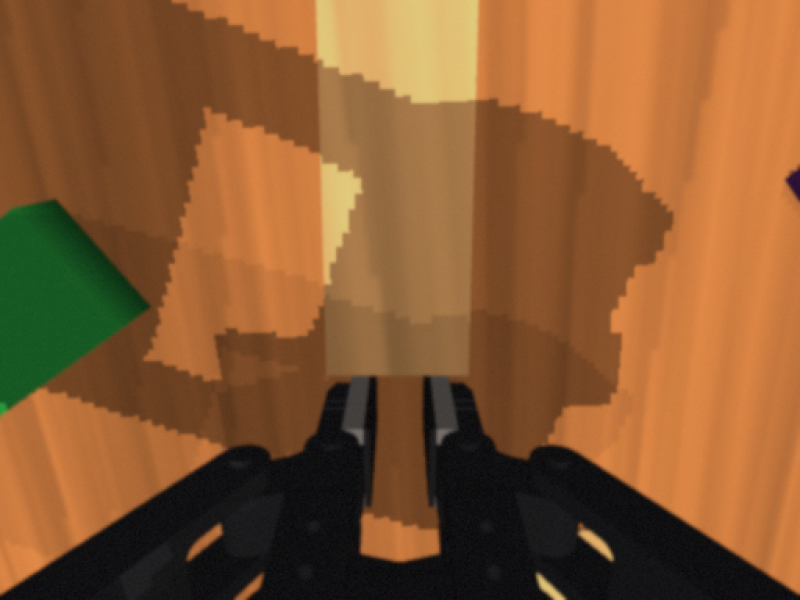

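View pics/a7t.png

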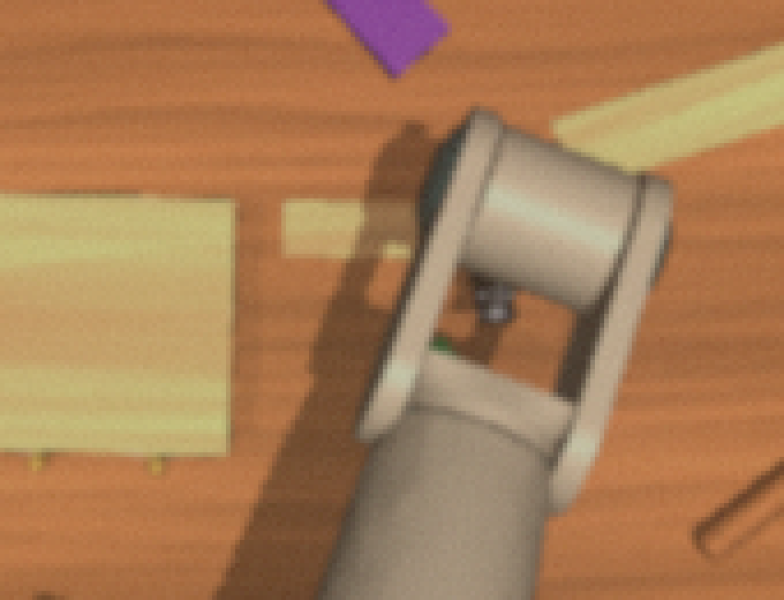

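>>> send_rows:
  motion:
    - [0.0003,0.005,0,0,0,0]
    - [0.0003,0.006,0,0,0,0]
    - [0.0003,0.006,0,0,0,0]
    - [0.0003,0.006,0,0,0,0]
    - [0.0003,0.006,0,0,0,0]
    - [0.0003,0.006,0,0,0,0]
    - [0.0003,0.005,0,0,0,0]
    - [0.0002,0.004,0,0,0,0]
    - [0.0001,0.002,0,0,0,0]
    - [0,0,0,0,0,0]

```text
clock: 11.38
tool_pos: [0.5119, -0.1284, 0.0073]
orientation: [0.707, 0.019, 0.707, -0.019]
force: [-0.4, 0.4, -0.1]
finger_gap: 0.16
```

```bash
python3 w.py a8
```

```text
11.3833 [ 0.5119 -0.1284  0.0073] [-0.42  0.41 -0.1 ]
top 0.78 ((517.7476196289062, -31.633079528808594), (66.46343994140625, 36.5711555480957), 88.37235260009766)
wedge_tip [(array([ 0.5178,  0.0126, -0.0037]), 0.74), (array([0.5221, 0.0195, 0.1231]), 0.58)]
wedge_butt []
wedge [(array([ 5.17e-01, -4.95e-02, -2.00e-04]), 0.84), (array([0.5189, 0.015 , 0.1229]), 0.67)]
```

View pics/a8.png

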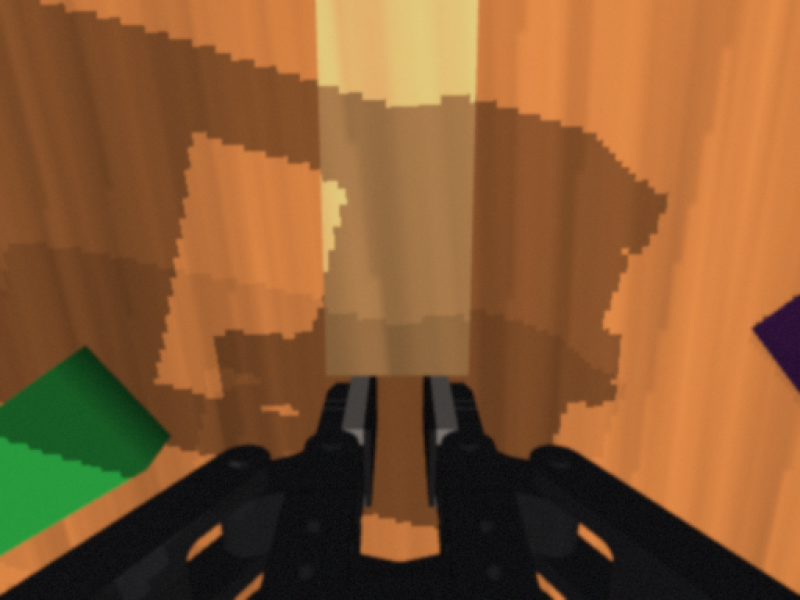

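>>> send_rows:
  motion:
    - [0.0001,0.002,0,0,0,0]
    - [0.0001,0.002,0,0,0,0]
    - [0.0001,0.002,0,0,0,0]
    - [0.0001,0.001,0,0,0,0]

```text
clock: 12.02
tool_pos: [0.5123, -0.1215, 0.0073]
orientation: [0.707, 0.019, 0.707, -0.019]
force: [0.7, -0.6, 0.2]
finger_gap: 0.163
```

>>> send_rows:
  motion:
    - [0.0001,0.0015,0,0,0,0]
    - [0.0001,0.0015,0,0,0,0]

```text
clock: 12.18
tool_pos: [0.5125, -0.1187, 0.0073]
orientation: [0.707, 0.019, 0.707, -0.019]
force: [0.2, -0.1, 0.1]
finger_gap: 0.164
```

>>> send_rows:
  motion:
    - [0.0001,0.0015,0,0,0,0]
    - [0.0001,0.0015,0,0,0,0]

```text
clock: 12.35
tool_pos: [0.5127, -0.1157, 0.0073]
orientation: [0.707, 0.019, 0.707, -0.019]
force: [0.3, -0.7, -0.7]
finger_gap: 0.165
```

>>> send_rows:
  motion:
    - [0.0001,0.0015,0,0,0,0]
    - [0.0001,0.0015,0,0,0,0]

```text
clock: 12.52
tool_pos: [0.5129, -0.1127, 0.0073]
orientation: [0.707, 0.019, 0.707, -0.019]
force: [-0.4, -0.6, -0.4]
finger_gap: 0.162
```

>>> send_rows:
  motion:
    - [0.0001,0.0015,0,0,0,0]
    - [0.0001,0.0015,0,0,0,0]

```text
clock: 12.68
tool_pos: [0.5131, -0.1097, 0.0073]
orientation: [0.707, 0.019, 0.707, -0.019]
force: [-0.2, -0.8, -0.4]
finger_gap: 0.162
```

>>> send_rows:
  motion:
    - [0.0001,0.0015,0,0,0,0]
    - [0.0001,0.0015,0,0,0,0]

```text
clock: 12.85
tool_pos: [0.5133, -0.1067, 0.0073]
orientation: [0.707, 0.019, 0.707, -0.019]
force: [0.0, 0.3, -0.2]
finger_gap: 0.163
```

>>> send_rows:
  motion:
    - [0.0001,0.0015,0,0,0,0]
    - [0.0001,0.0015,0,0,0,0]

```text
clock: 13.02
tool_pos: [0.5135, -0.1037, 0.0073]
orientation: [0.707, 0.019, 0.707, -0.019]
force: [-0.1, 0.3, 0.8]
finger_gap: 0.164
```

>>> send_rows:
  motion:
    - [0.0001,0.0015,0,0,0,0]
    - [0.0001,0.0015,0,0,0,0]

```text
clock: 13.18
tool_pos: [0.5137, -0.1007, 0.0073]
orientation: [0.707, 0.019, 0.707, -0.019]
force: [0.6, 0.3, 0.3]
finger_gap: 0.16
```

>>> send_rows:
  motion:
    - [0.0001,0.001,0,0,0,0]
    - [0.0001,0.001,0,0,0,0]

```text
clock: 13.35
tool_pos: [0.5139, -0.0987, 0.0073]
orientation: [0.707, 0.019, 0.707, -0.019]
force: [0.3, 0.7, 0.4]
finger_gap: 0.164
```

>>> send_rows:
  motion:
    - [0.0001,0.001,0,0,0,0]
    - [0.0001,0.001,0,0,0,0]

```text
clock: 13.52
tool_pos: [0.5141, -0.0967, 0.0073]
orientation: [0.707, 0.019, 0.707, -0.019]
force: [-1.0, 0.3, -0.1]
finger_gap: 0.164
```

>>> send_rows:
  motion:
    - [0.0001,0.001,0,0,0,0]
    - [0.0001,0.001,0,0,0,0]

```text
clock: 13.68
tool_pos: [0.5143, -0.0948, 0.0073]
orientation: [0.707, 0.019, 0.707, -0.019]
force: [0.4, -0.4, -0.5]
finger_gap: 0.167
```

```bash
python3 w.py a9
```

```text
13.6833 [ 0.5143 -0.0948  0.0073] [ 0.44 -0.35 -0.49]
wedge_tip [(array([ 5.59e-01, -2.40e-01, -1.00e-04]), 0.91), (array([ 0.5217, -0.015 , -0.0008]), 0.16)]
wedge_butt []
wedge [(array([ 5.225e-01, -1.290e-02, -4.000e-04]), 0.53)]
```

View pics/a9.png

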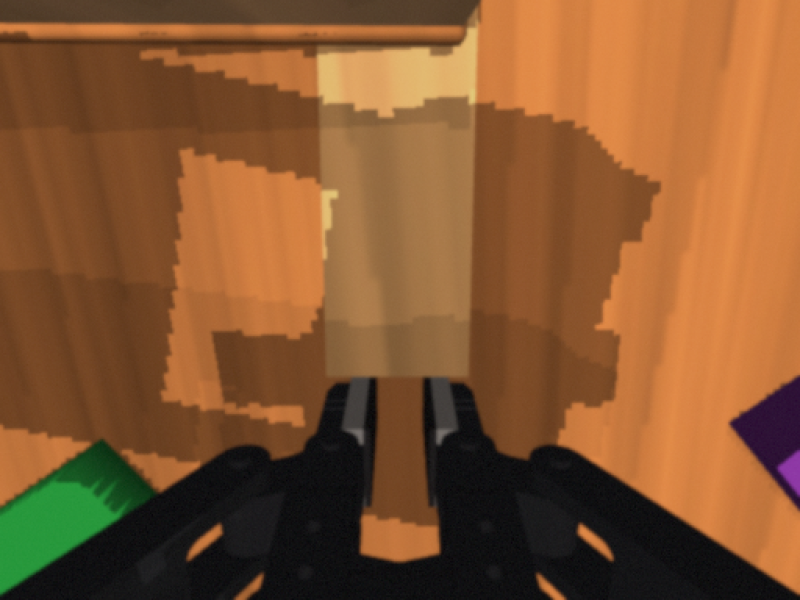

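View pics/a9t.png

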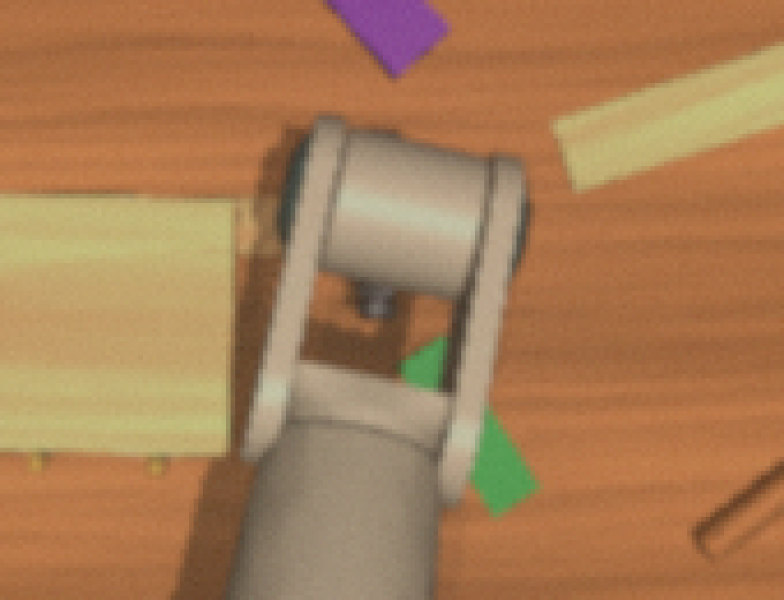

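>>> send_rows:
  motion:
    - [0.0001,0.001,0,0,0,0]
    - [0.0001,0.001,0,0,0,0]

```text
clock: 14.15
tool_pos: [0.5144, -0.0929, 0.0073]
orientation: [0.707, 0.019, 0.707, -0.019]
force: [-1.1, -0.5, 0.1]
finger_gap: 0.162
```

>>> send_rows:
  motion:
    - [0.0001,0.001,0,0,0,0]
    - [0.0001,0.001,0,0,0,0]

```text
clock: 14.32
tool_pos: [0.5146, -0.0909, 0.0073]
orientation: [0.707, 0.019, 0.707, -0.019]
force: [-1.6, -1.6, 0.5]
finger_gap: 0.161
```

>>> send_rows:
  motion:
    - [0,0.001,0,0,0,0]
    - [0,0.001,0,0,0,0]

```text
clock: 14.48
tool_pos: [0.5147, -0.0895, 0.0073]
orientation: [0.707, 0.018, 0.707, -0.019]
force: [-0.7, -6.1, -1.1]
finger_gap: 0.166
```

>>> send_rows:
  motion:
    - [0,0,0,0,0,0]

```text
clock: 14.57
tool_pos: [0.5147, -0.0895, 0.0074]
orientation: [0.707, 0.018, 0.707, -0.019]
force: [-0.7, -5.0, -0.6]
finger_gap: 0.165
```

```bash
python3 w.py b1
python3 - <<'E'
import cv2,numpy as np
a=cv2.imread("pics/a9t.png").astype(int); b=cv2.imread("pics/b1t.png").astype(int)
print(abs(a-b)[190:460,:230].mean())
E
```

```text
14.5667 [ 0.5147 -0.0895  0.0074] [-0.75 -5.04 -0.55]
wedge_tip []
wedge_butt []
wedge [(array([ 0.5205, -0.0096,  0.0021]), 0.41)]
2.109355877616747
```

View pics/b1.png

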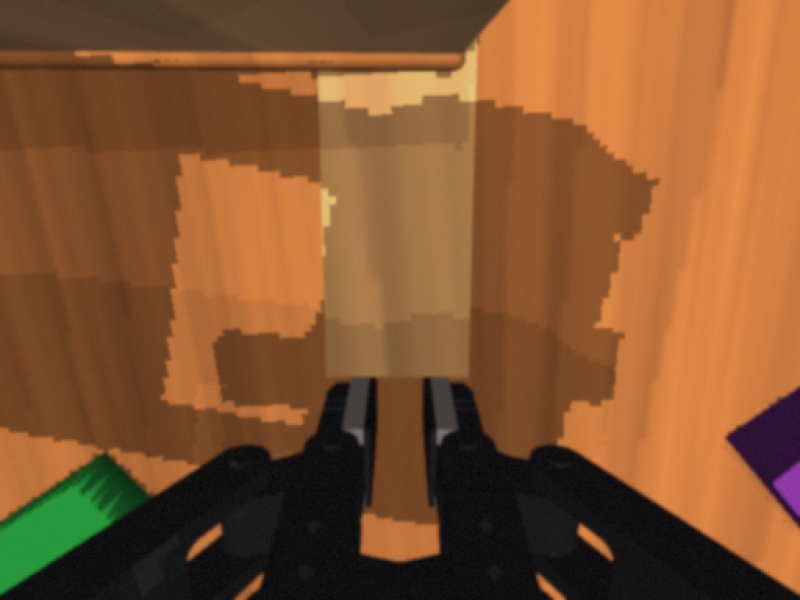

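The push rose from about 1 N to 5–6 N with the tip about 45 mm past the foot face, so the wedge is snug. Next: back off and go over the corner.

>>> send_rows:
  motion:
    - [0,-0.008,0,0,0,0]
    - [0,-0.012,0,0,0,0]
    - [0,0,0.0375,0,0,0]
    - [0,0,0.0375,0,0,0]
    - [0,0,0.0375,0,0,0]
    - [0,0,0.0375,0,0,0]
    - [0,0,0,0,0,0]
  fingers: 0

```text
clock: 15.45
tool_pos: [0.518, -0.1104, 0.1664]
orientation: [0.712, 0.018, 0.702, -0.02]
force: [0.4, -1.2, 1.5]
finger_gap: 0.0
```

>>> send_rows:
  motion:
    - [0.0005,0.032,0,0,0,0]
    - [0.0005,0.032,0,0,0,0]
    - [0.0005,0.032,0,0,0,0]
    - [0.0005,0.031,0,0,0,0]
    - [0,0,0,0,0,0]
    - [0,0,-0.008,0,0,0]
    - [0,0,-0.008,0,0,0]
    - [0,0,-0.008,0,0,0]
    - [0,0,0,0,0,0]
    - [0,0,0,0,0,0]

```text
clock: 16.28
tool_pos: [0.5162, 0.0172, 0.1322]
orientation: [0.706, 0.019, 0.708, -0.019]
force: [-0.3, -1.7, 0.1]
finger_gap: 0.002
```

```bash
python3 w.py b2
python3 - <<'E'
from plant import arm
import cv2
s=arm.snapshot("scene"); cv2.imwrite("pics/b2s.png",cv2.resize(s["pixels"][130:250,180:360,::-1],(800,533),interpolation=3))
print([(d["centre"],d["confidence"]) for d in arm.tip_of("scene","worn_corner")])
E
```

```text
16.2833 [0.5162 0.0172 0.1322] [-0.26 -1.72  0.11]
wedge_tip []
wedge_butt [(array([ 0.5128, -0.079 ,  0.0118]), 0.46)]
wedge []
[([0.5147, 0.0202, 0.1195], 0.89), ([0.7238, 0.2236, -0.0011], 0.74), ([0.5154, -0.015, -0.0008], 0.52)]
```

View pics/b2.png

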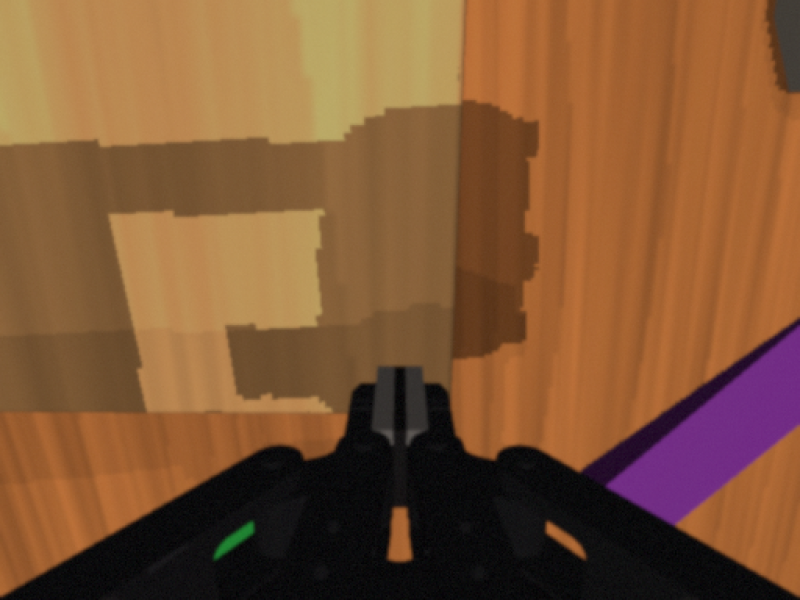

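View pics/b2s.png

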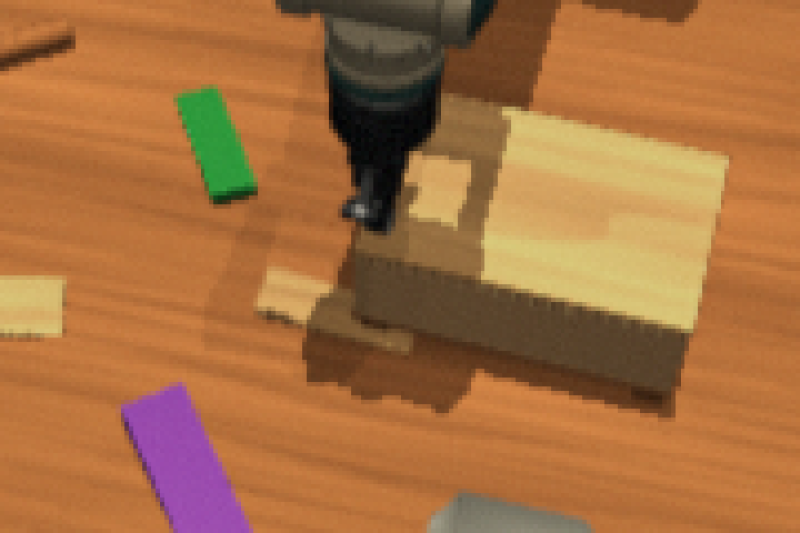

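>>> send_rows:
  motion:
    - [0,0.004,-0.003,0,0,0]
    - [0,0,-0.003,0,0,0]
    - [0,0,-0.003,0,0,0]
    - [0,0,-0.001,0,0,0]
    - [0,0,0,0,0,0]

```text
clock: 17.1
tool_pos: [0.5164, 0.0222, 0.1227]
orientation: [0.707, 0.019, 0.707, -0.019]
force: [0.7, 0.3, 1.0]
finger_gap: 0.002
```

>>> send_rows:
  motion:
    - [0,0,-0.001,0,0,0]
    - [0,0,0,0,0,0]

```text
clock: 17.27
tool_pos: [0.5166, 0.0221, 0.1222]
orientation: [0.707, 0.019, 0.707, -0.019]
force: [-0.6, -0.0, -0.0]
finger_gap: 0.002
```

>>> send_rows:
  motion:
    - [0,0,-0.001,0,0,0]
    - [0,0,0,0,0,0]

```text
clock: 17.43
tool_pos: [0.5166, 0.0221, 0.1212]
orientation: [0.707, 0.019, 0.707, -0.019]
force: [-0.2, -0.2, -0.8]
finger_gap: 0.0
```

>>> send_rows:
  motion:
    - [0,0,-0.001,0,0,0]
    - [0,0,0,0,0,0]

```text
clock: 17.6
tool_pos: [0.5166, 0.0221, 0.1202]
orientation: [0.707, 0.019, 0.707, -0.019]
force: [-0.1, 0.1, 0.4]
finger_gap: 0.002
```

>>> send_rows:
  motion:
    - [0,0,-0.0005,0,0,0]
    - [0,0,0,0,0,0]

```text
clock: 17.77
tool_pos: [0.5167, 0.0221, 0.12]
orientation: [0.707, 0.019, 0.707, -0.019]
force: [-1.1, -0.1, 1.6]
finger_gap: -0.003
```

>>> send_rows:
  motion:
    - [0,0,-0.0005,0,0,0]
    - [0,0,0,0,0,0]

```text
clock: 17.93
tool_pos: [0.5167, 0.0221, 0.12]
orientation: [0.707, 0.019, 0.707, -0.019]
force: [-2.1, -0.2, 5.1]
finger_gap: -0.0
```

>>> send_rows:
  motion:
    - [0,0,-0.0005,0,0,0]
    - [0,0,0,0,0,0]

```text
clock: 18.1
tool_pos: [0.5168, 0.0221, 0.12]
orientation: [0.707, 0.019, 0.707, -0.019]
force: [-3.4, -0.2, 7.1]
finger_gap: 0.004
```

>>> send_rows:
  motion:
    - [-0.0005,0,-0.0005,0,0,0]
    - [0,0,0,0,0,0]

```text
clock: 18.27
tool_pos: [0.5168, 0.0221, 0.12]
orientation: [0.708, 0.019, 0.706, -0.019]
force: [-2.5, -1.1, 9.0]
finger_gap: -0.001
```

>>> send_rows:
  motion:
    - [-0.0003,0,-0.0005,0,0,0]
    - [0,0,0,0,0,0]
    - [0,0,0,0,0,0]

```text
clock: 18.52
tool_pos: [0.5168, 0.0221, 0.1199]
orientation: [0.708, 0.019, 0.706, -0.019]
force: [-1.9, -1.3, 11.0]
finger_gap: -0.002
```

>>> send_rows:
  motion:
    - [-0.0002,0,-0.0003,0,0,0]
    - [0,0,0,0,0,0]
    - [0,0,0,0,0,0]
    - [0,0,0,0,0,0]
    - [0,0,0,0,0,0]
    - [0,0,0,0,0,0]
    - [0,0,0,0,0,0]
    - [0,0,0,0,0,0]

```text
clock: 19.18
tool_pos: [0.5168, 0.0221, 0.1199]
orientation: [0.708, 0.019, 0.705, -0.019]
force: [-2.6, 0.0, 11.6]
finger_gap: -0.0
```

```bash
python3 w.py b3
python3 - <<'E'
from plant import arm
import cv2, numpy as np
from h import *
s=arm.snapshot("scene"); cv2.imwrite("pics/b3s.png",cv2.resize(s["pixels"][130:250,180:360,::-1],(800,533),interpolation=3))
s0=np.load("scene0.npz")["pixels"]; t0=np.load("top0.npz")["pixels"]; t=arm.snapshot("top")["pixels"]
# chest shift by phase correlation, left part of the chest
for a,b,(r0,r1,c0,c1) in((s0,s["pixels"],(160,225,300,350)),(t0,t,(185,255,158,215))):
    f=lambda p:cv2.cvtColor(p[r0:r1,c0:c1],cv2.COLOR_RGB2GRAY).astype(np.float32)
    print(cv2.phaseCorrelate(f(a),f(b)))
for q in ["foot_near_right","foot_far_left","foot_near_left","worn_corner","chest"]:
    print(q,[(np.round(d["centre"],4),round(d["confidence"],2)) for c in("scene","top") for d in arm.tip_of(c,q)])
E
```

```text
19.1833 [0.5168 0.0221 0.1199] [-2.56  0.02 11.63]
wedge_tip []
wedge_butt [(array([ 0.5105, -0.0804,  0.0078]), 0.46)]
wedge []
((0.03315962381959636, -0.017510949130951303), 1.0135903843243916)
((0.12534963963720003, 0.057756137544330954), 0.6669298926989238)
foot_near_right [(array([ 0.3542, -0.4293, -0.001 ]), 0.37), (array([ 0.3773,  0.0269, -0.    ]), 0.73)]
foot_far_left [(array([ 0.529 ,  0.2442, -0.0013]), 0.91)]
foot_near_left []
worn_corner [(array([0.5151, 0.0161, 0.119 ]), 0.84), (array([ 0.3534, -0.4288, -0.0012]), 0.41)]
chest [(array([ 0.4554,  0.1351, -0.0024]), 0.64), (array([0.4947, 0.4428, 0.0006]), 0.23), (array([0.4607, 0.1339, 0.0021]), 0.81)]
```

View pics/b3s.png

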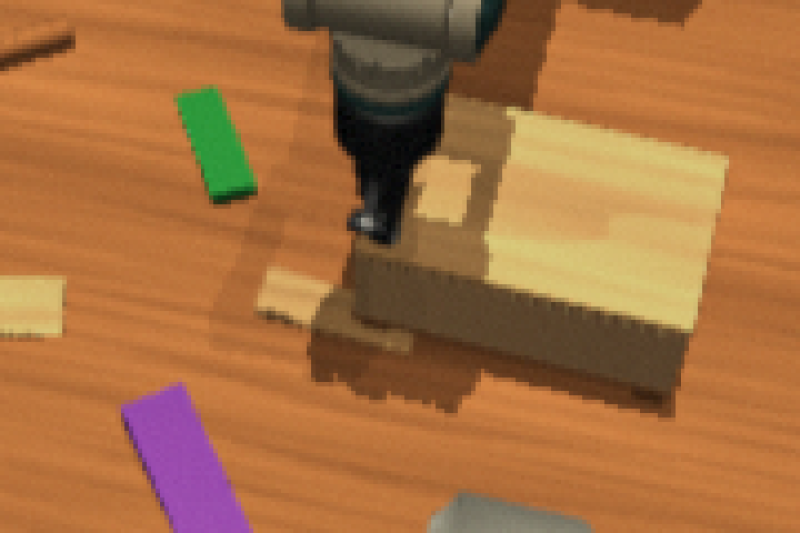

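The chest has shifted less than 0.2 px and the wedge is under the worn foot. The corner holds at about 120 mm under a steady 11–12 N, so I'm handing in.

Run:
```python
from plant import arm
print(arm.sign_off()); o=arm.get_obs(); print(o["clock"],o["tool_pos"],o["force"])
```

```text
the job is handed in; nothing more can be done
None
the job is handed in; nothing more can be done
```

The wedge is snug under the worn foot, and the job was handed in at about 19 s of 54 s while still pressing on that corner. The hand-in gave no verdict, and a last state reading after it was refused.

**What I did:** I picked the small beige wedge. I squared it up to the chest with two side pushes, then slid it in from behind, thin end first. I stopped when the push rose from about 1 N to 5–6 N, with the tip roughly 45 mm past the foot's outer face. Then I backed off and pressed on top of the chest, about 4 mm from the worn corner.

**Last checks:**
- **Press:** steady at 11.6 N down, with about 2.6 N of sideways force left over.
- **Corner height:** the fingertips read 0.1199 m while pressing, so the corner did not sink.
- **Chest:** it moved less than 0.2 px in both the scene and top pictures.
- **Wedge:** the scene picture shows it under the worn foot.

**Not confirmed:** I could not measure the load on the wedge or the heights of the sound feet directly. The picture detections put the near right and far left feet at bench level, to about 4 mm. The near left foot was not visible.

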